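# Pin the hold-down bar over a machined block

### The arm

A 6-joint arm with a two-finger parallel gripper is mounted at the origin on the work surface. World frame = base frame: x ahead of the robot, y to its left, z up, the work surface at z = 0. Lengths are in mm, angles in degrees, forces in N, time in s.
With the tool pointing down it reaches from about 350 to 850 mm from the base axis. Payload 8.1 kg.
Tool frame: the origin (TCP) lies midway between the tips of the shut fingers; the grasp point (between the pads) lies 19 mm behind it; z points along the fingers, y is the line along which they close (so a half turn about z gives the same grasp; the last joint's range is limited). The gripper opens to 85 mm and grips with 20 to 120 N. Pads are 22 mm wide; open, the fingers measure 114 mm over their backs; the gripper's body (76 mm by 85 mm) begins 54 mm behind the grasp point. The pads swing forward as they close: fully open they stand 13 mm farther back than shut.
Start: joints at [62.544, 7.471, 85.268, -0, 87.261, -4.893], TCP at [230.2, 554.088, 231.292] pointing down, gripper open.
Joint ranges: [-169.43, 169.43], [-51.17, 129.36], [1.28, 143.12], [-76.62, 256.62], [0, 156.53], [-152.29, 152.29]. Speed limits (degrees/s): [136.94, 136.94, 159.86, 180, 180, 180].

### API

Orientations are given as [roll, pitch, yaw] about the fixed x, y, z axes, in that order (R = Rz(yaw) Ry(pitch) Rx(roll)).
In Python, from bench import r gives the robot as it stands. The module is installed in compiled form; this text tells all that it offers.
- The arm moves only by the tool jog_arm, never from a script. Its argument "rows" is a list of rows, each a list of 2 entries, a list of its own where there are three numbers: the shift along the tool's x, y, z in mm, then the turn, a rotation vector about the tool's x, y, z in rad. A call has 1 to 10 rows; each row is the pose to reach, as a shift and turn from the pose commanded when the call began, along the tool's axes at that moment; what a row does not reach only later rows make up. A row lasts 1/10 s, in which the tool goes at most 50 mm and 8.59 degrees, less where a joint would pass 70% of its speed; a pose out of reach is approached as far as the arm can. A call with a gripper value outside its range is refused whole. "grip" is the finger opening in mm, from 0 to 85.4, set as the call begins (left out, the last holds). The fingers move at their own pace and stop on an object; "force" is the grip in N (left out, the last holds). Time passes only in rows, so rows that repeat a pose let the fingers close. It gives the time, the measured TCP pose, the force, the opening and the grip force at its end, in the units of the state.
- r.sense(): the state, without advancing time (a new reading comes with each control period).
- r.snapshot(name): name is "side" or "top"; returns (picture, depth): 384x512x3 uint8, blue, green, red; 384x512 float32, mm along the optical axis (not along the pixel's ray), 0 where there is no reading.
- r.camera_params(name): a dict with "fx", "fy", "cx", "cy" (pixels), "pose" (4x4, takes a point from camera to world coordinates). Camera axes: x right, y down, z forward; pixel columns grow to the right and rows downward; lengths in mm; the calibration is good to about 2 mm. A picture is of the moment at which its call begins. camera_params takes no time and is no camera call.
- r.hand_in(): hands the job in; it is judged then, once.
The state is a dict: "time": time; "joint_pos": joint angles; "qd": joint speeds; "joint_efforts": joint torques, N m; "tool_pos": TCP position; "tcp_rot": TCP orientation; "ft_force": force on the tool from outside, world axes, zero at the start; "wrist_torque": the same for the moment, N m; "finger_gap": finger opening in mm; "grip_force": force on a finger pad.
Only numpy, scipy, OpenCV 4.12 (cv2) and the standard library are available. Lean on these libraries where they do the work, as an engineer would, in place of code of your own. Each camera call takes 0.05 s, during which the arm holds its last target. There are 200 camera calls.

### The job

Slide the block along its guides until it rests against the fixture's end stop, then swing the hold-down bar fully down so that its foot enters the block's groove. Take the ball-lock pin from its rest and, keeping its thumb button squeezed in, push it through the aligned holes of the cheeks and the bar until its shoulder is home, then let go so that the button springs out and the pin locks. Leave the two stud gauges and the caliper where they are.

Things in the scene. Friction and masses are not known exactly. Their poses are not given: they have to be found in the camera images.
- fixture: Fixed aluminium base plate, 15 mm thick. Origin on the bench; z up; x runs along the bar, from the hinge posts (x = -100 mm; 28 mm long, 90 high, outer faces y = +-20) to the clevis (x = +95). It covers x -125 to +125, y -120 to +75 mm. Two guide strips along y (inner faces x = +-32, tops 27 mm above the bench) hold the block between them.
- end_stop (a point): Middle of the block's end stop at bench height: fixed steel bar 100 mm long, 12 mm thick, top 37 mm above the bench. Its face looks to the fixture's -y and lies at fixture x = 0, y = +60 mm.
- clevis (a point): Point midway between the two fixed clevis cheeks, on the axis of their 14 mm holes, 75 mm above the bench. Hole axis = fixture's y. Each cheek is 32 mm along x, 10 mm thick, inner face 10 and outer face 20 mm from this point, top 89 mm above the bench. The pin may enter from either side; the -y side is nearer its rest.
- bar_hinge (a point): Middle of the hold-down bar's hinge, at fixture x = -100, y = 0, 75 mm above the bench. The hinge axis is the fixture's y.
- bar (a joint): Hinge angle of the dark steel hold-down bar, rad: 0 = closed, level, at its stop, its hole in line with the cheeks'; grows to 1.15 as the free end rises. Stiff hinge (0.45 N m friction): it stays where left; a few N near the free end move it. Bar 16 mm wide, reaching 10 mm above and below the line from hinge to hole; free end 211 mm from the hinge.
- bar_end (a point): Centre of the 14 mm hole in the bar's free end (an eye 32 mm long, 28 mm deep), 195 mm from the hinge; at the clevis point when closed. A 14 mm round foot under the bar, 100 mm from the hinge, reaches 35 mm below the bar's centre line; on the block's top instead of in its groove it stops the bar about 0.1 rad short.
- block: Loose aluminium block, 60 (x) x 120 (y) x 35 mm high, 0.5 to 0.8 kg. Origin: centre of its underside, 15 mm above the bench on the base plate, parallel to the fixture, with 2 mm of play to each guide. A groove 24 wide, 14 mm deep crosses its top along x at y = 0. It starts 25 to 45 mm short; home = +y end on the end stop, origin at fixture y = 0. Push its -y end.
- rest: Fixed black rest that carries the pin, axes as the pin's at the start. Origin on the bench straight below the pin's shoulder. Foot plate 96 x 44 x 12 mm under the pin's handle, and a notched post from x = 8 to 20 mm under the shank, 27 mm wide, 42 mm high. The pin's axis lies 40 mm above the bench; it lifts straight up and out.
- pin: Loose ball-lock pin, 0.25 kg. Origin on its axis at the shoulder; x to the tip, z up. Shank 12 mm thick to x = 61, the last 10 mm tapered to 6 mm; locking balls at x = 47 stand out to 9 mm from the axis (too wide for the holes) unless the button is in. Collar 18 mm thick from x = -40 to 0: its front is the shoulder, which stops on a cheek's outer face.
- pin_handle (a point): Middle of the upright black handle plate at pin x = -49 mm, on the axis. Plate 18 mm thick (x -58 to -40), 28 mm wide, from 28 mm below to 44 mm above the axis, bottom-heavy. Squeeze along x from above: one finger on its front face above the collar (collar top 9 mm above the axis; 40 mm of room ahead to the shoulder), one behind on the button.
- pin_mid (a point): Point on the pin's axis at x = 21.5 mm, midway between the shoulder and the backs of the locking balls. With the pin home it is at the clevis point (the locked pin has about 3.5 mm of end play).
- button (a joint): Travel of the thumb button towards the tip, m: 0 = sprung out (balls out), 0.006 = fully in (balls drawn in). Spring: 3 N to start, 8 N fully in. It is a grey plate behind the handle, 22 mm wide, from 4 mm below to 42 mm above the axis, rear face at pin x = -72 mm when out: handle and button are 32 mm across, 26 mm squeezed.
- gauge_a: Bystander: stud gauge, steel block 32 x 32 x 30 mm with a 10 mm square stud, 75 mm high in all. Origin under its centre.
- gauge_b: Bystander: stud gauge like the other, 85 mm high in all. Origin under its centre.
- caliper: Bystander: steel caliper lying flat, 220 mm long, 12 mm high. Origin under its body.

How it is judged:
By the outcome, as a careful person would: the job done as asked, in the order asked, and still so for the second after the job is handed in, with the robot touching nothing.
It also fails if it takes over 64 s, if anything falls off the work surface, if the arm or the gripper's body presses on something with over 40 N, if the wrist force passes 120 N, or if a joint passes its speed limit or range.

## Working session

There is one attempt and no reset: what is moved stays moved. The work goes in short steps, Python scripts to look and compute and a tool call to move; the robot and the scene stay as the last step left them, time stands still between calls to the robot, and variables do not carry over. Pictures are saved under pics/ and viewed, at most 10 in all, crops included, and the job is handed in when it is done.

Besides the shell and the picture viewer there is one more tool, called as name(argument=value, ...) on one line, values as JSON. jog_arm: Moves the arm, as the interface text tells. Its arguments: {"type":"object","properties":{"rows":{"type":"array"},"grip":{"type":"number"},"force":{"type":"number"}},"required":["rows"]}

```bash
mkdir -p pics; cat > h.py <<'E'
import numpy as np, cv2
from bench import r
def snap(n,f):
    im,d=r.snapshot(n); cv2.imwrite(f'pics/{f}.png',im); np.savez(f'pics/{f}.npz',im=im,d=d); return im,d
def cloud(n,d):
    p=r.camera_params(n); v,u=np.mgrid[:384,:512]
    c=np.stack([(u-p['cx'])/p['fx']*d,(v-p['cy'])/p['fy']*d,d,np.ones_like(d)],-1)
    w=(c@np.array(p['pose']).T)[...,:3]; w[d==0]=np.nan; return w
E
python3 - <<'E'
from h import *
for n in('top','side'):
    im,d=snap(n,n+'0'); p=r.camera_params(n); print(n,p['fx'],p['cx'],p['cy'],np.round(p['pose'],3).tolist())
a=[cv2.imread(f'pics/{n}0.png') for n in('top','side')]
print(r.sense())
E
```

```text
top 488.7786220503249 259.03815135284754 200.102211204933 [[0.027, -0.994, 0.11, 430.551], [-1.0, -0.028, -0.011, 10.735], [0.014, -0.11, -0.994, 1184.49], [0.0, 0.0, 0.0, 1.0]]
side 357.54324308461736 254.5904689491493 191.6917303152243 [[0.92, -0.243, 0.309, 340.04], [-0.393, -0.563, 0.727, -553.001], [-0.002, -0.79, -0.613, 565.696], [0.0, 0.0, 0.0, 1.0]]
{'time': 0.1, 'joint_pos': array([ 6.25448854e+01,  7.50920848e+00,  8.53259243e+01,  1.77376771e-03,
        8.72615054e+01, -4.89295735e+00]), 'qd': array([-0.09118726,  0.03310654, -0.19874865,  0.02595545, -0.03604216,
        0.01989603]), 'joint_efforts': array([ 1.16099051e-03, -5.70957649e+01, -5.01937401e+01, -1.94929630e-04,
        8.20699031e-03,  1.01237968e-04]), 'tool_pos': array([229.9422251 , 553.6355134 , 230.33808107]), 'tcp_rot': array([-1.79903865e+02, -1.00078308e-02,  1.57437748e+02]), 'ft_force': array([-0.86267439, -0.07057474,  1.34502941]), 'wrist_torque': array([ 0.02917019, -0.01307423,  0.00245812]), 'grip_force': 0.0, 'finger_gap': 85.37944027123156}
```

View pics/top0.png

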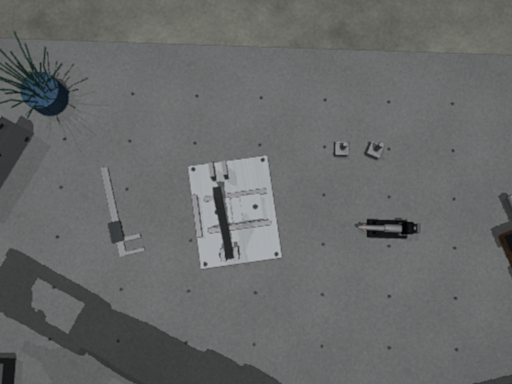

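View pics/side0.png

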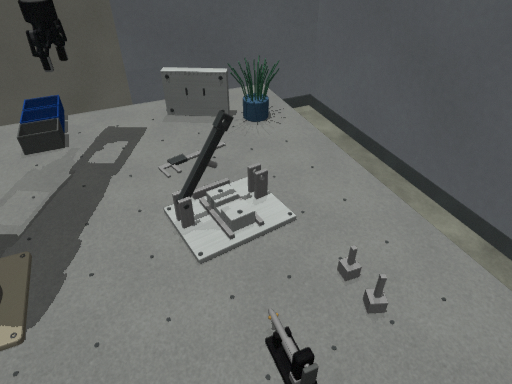

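The top view shows the fixture centred at about (235,212), with its clevis at (218,170), hinge at (230,250) and end stop to the left at (197,215). The pin is at (390,228) with its tip pointing left (+y), the gauges are at (342,149) and (375,150), and the caliper is at (120,215). The side view confirms that the bar is raised.

```bash
python3 - <<'E'
from h import *
for n,box in(('top',(150,285,175,295)),('side',(150,270,150,310))):
    z=np.load(f'pics/{n}0.npz'); im,d=z['im'],z['d']; w=cloud(n,d)
    bench=w[np.abs(w[...,2])<8]; print(n,'bench z',np.median(bench[:,2]),bench[:,2].std())
    R=np.zeros(d.shape,bool); R[box[0]:box[1],box[2]:box[3]]=1
    m=R&(w[...,2]>8)&(w[...,0]>200)
    p=w[m&(w[...,2]<22)]; print('plate z',np.median(p[:,2]))
    # rectangle by trimmed hull
    q=p[:,:2].astype(np.float32); print(cv2.minAreaRect(q))
    for lo,hi in((40,60),(60,84),(84,95),(95,300)):
        s=w[m&(w[...,2]>lo)&(w[...,2]<hi)]; print(lo,hi,len(s),np.round(s.mean(0),1),np.round(s.min(0)),np.round(s.max(0)))
# pin
for n,box in(('top',(205,250,340,430)),('side',(300,384,250,330))):
    z=np.load(f'pics/{n}0.npz'); d=z['d']; w=cloud(n,d)
    R=np.zeros(d.shape,bool); R[box[0]:box[1],box[2]:box[3]]=1
    for lo,hi in((8,20),(30,60),(60,100)):
        s=w[R&(w[...,2]>lo)&(w[...,2]<hi)]
        if len(s)>3: print(n,'pin',lo,hi,len(s),np.round(s.mean(0),1),np.round(s.min(0)),np.round(s.max(0)),cv2.minAreaRect(s[:,:2].astype(np.float32)))
a=cv2.resize(cv2.imread('pics/top0.png')[150:280,175:430],None,fx=3.1,fy=3.1,interpolation=cv2.INTER_CUBIC)
cv2.imwrite('pics/c0.png',np.clip(a*1.3,0,255))
E
```

```text
top bench z 0.3763849647052666 2.32627505788051
plate z 15.356611362911508
((535.7158813476562, 64.45893859863281), (261.1243896484375, 210.40716552734375), 9.55721378326416)
40 60 908 [534.9  45.9  50. ] [418. -12.  40.] [634. 156.  60.]
60 84 64 [507.1  74.4  74.2] [416.  38.  60.] [639. 111.  84.]
84 95 273 [519.5  76.9  89.8] [413.  42.  84.] [639. 115.  95.]
95 300 573 [497.8  72.7 190.6] [429.  55.  95.] [559.  90. 258.]
side bench z 0.3697609515764384 1.2394563943979622
plate z 15.284728845816062
((514.7299194335938, 157.47662353515625), (250.86532592773438, 403.34808349609375), 9.867030143737793)
40 60 1187 [531.6  48.9  49.4] [413. -13.  40.] [641. 114.  60.]
60 84 348 [531.   69.8  72.7] [413.  38.  60.] [641. 116.  84.]
84 95 270 [508.4  71.5  89. ] [413.  39.  84.] [641. 117.  95.]
95 300 636 [473.7  64.5 140.7] [432.  54.  95.] [517.  80. 187.]
top pin 8 20 348 [ 497.8 -307.4   12.3] [ 477. -361.    8.] [ 521. -265.   19.] ((499.2390441894531, -313.2659912109375), (43.57225799560547, 95.53726196289062), 1.129665493965149)
top pin 30 60 341 [ 499.1 -295.2   45.1] [ 485. -
[... 283 characters left out ...]
.5369873046875), 2.0294349193573)
side pin 8 20 575 [ 489.4 -306.7   12.3] [ 478. -361.    8.] [ 523. -265.   20.] ((500.656982421875, -313.2094421386719), (95.98284912109375, 44.7035026550293), 89.70435333251953)
side pin 30 60 758 [ 497.9 -304.5   45.2] [ 486. -369.   30.] [ 515. -236.   60.] ((500.6836242675781, -302.6253967285156), (133.3560791015625, 27.725589752197266), 89.37712860107422)
side pin 60 100 585 [ 498.4 -354.9   77.9] [ 487. -369.   60.] [ 514. -337.   86.] ((500.23211669921875, -353.3792724609375), (32.11998748779297, 27.68522834777832), 88.61601257324219)[ WARN:0@0.238] global loadsave.cpp:1063 imwrite_ Unsupported depth image for selected encoder is fallbacked to CV_8U.
```

View pics/c0.png

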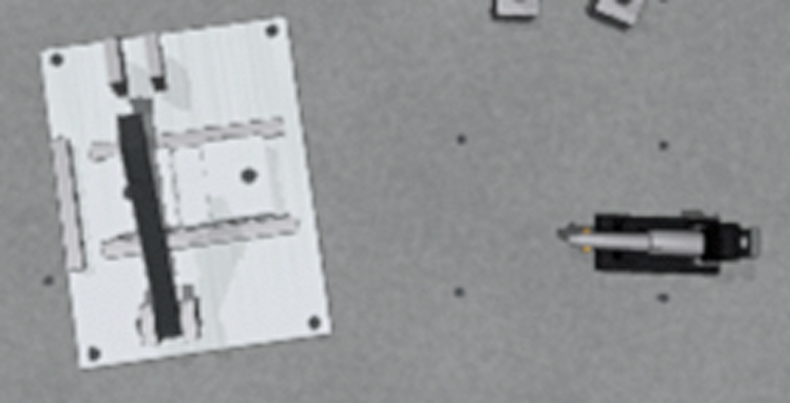

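The crop shows the cheeks at (115–158,65), the end stop at (68,205), the block with its groove at about (190,190), and the pin lying along y with its tip at (560,235). Next I fit box models to both point clouds.

```bash
cat > fit.py <<'E'
from h import *
from scipy.optimize import least_squares
def sdf(P,boxes):
    D=[]
    for b in boxes:
        b=np.array(b,float).reshape(3,2); q=np.abs(P-b.mean(1))-(b[:,1]-b[:,0])/2
        D.append(np.linalg.norm(np.maximum(q,0),axis=1)+np.minimum(q.max(1),0))
    return np.min(D,0)
FIX=[(-125,125,-120,75,0,15),(-114,-86,8.5,20,15,90),(-114,-86,-20,-8.5,15,90),(79,111,10,20,15,89),(79,111,-20,-10,15,89),(-50,50,60,72,15,37)]
PIN=[(-72,-58,-11,11,36,82),(-58,-40,-14,14,12,84),(-40,0,-9,9,31,49),(0,55,-6,6,34,46)]
REST=[(8,20,-13.5,13.5,12,42)]
def tf(w,p):
    c,s=np.cos(p[2]),np.sin(p[2]); q=w-[p[0],p[1],p[3]]
    return np.stack([q[:,0]*c+q[:,1]*s,-q[:,0]*s+q[:,1]*c,q[:,2]],-1)
def fit(w,boxes,p0,tol=1.0,cut=8):
    p=np.array(p0,float)
    for k in(15,cut,cut/2,cut/2):
        q=w[np.abs(sdf(tf(w,p),boxes))<k]
        p=least_squares(lambda x:sdf(tf(q,x),boxes),p,loss='soft_l1',f_scale=tol,x_scale=[1,1,.01,1]).x
    e=sdf(tf(q,p),boxes); return p,len(q),np.abs(e).mean()
E
python3 - <<'E'
from fit import *
for n in('top','side'):
    d=np.load(f'pics/{n}0.npz')['d']; w=cloud(n,d).reshape(-1,3); w=w[~np.isnan(w[:,0])]
    a=w[(np.hypot(w[:,0]-534,w[:,1]-46)<190)&(w[:,2]>6)&(w[:,2]<92)]
    p,k,e=fit(a,FIX,[534,62,np.radians(9.6),0]); print(n,'fix',np.round(p,2),np.degrees(p[2]).round(2),k,e.round(2))
    L=tf(w,p)
    b=L[(abs(L[:,0])<28)&(L[:,2]>47)&(L[:,2]<53)&(abs(L[:,1])<130)]
    ok=b[abs(b[:,0]-18)<9]; print(' block y',ok[:,1].min(),ok[:,1].max(), np.sort(ok[:,1])[[5,-5]])
    g=L[(abs(L[:,0]-15)<12)&(L[:,2]>33)&(L[:,2]<40)&(abs(L[:,1])<40)]; print(' groove',len(g),g[:,1].min() if len(g) else 0,g[:,1].max() if len(g) else 0)
    s=L[(L[:,2]>95)&(abs(L[:,1])<14)&(L[:,0]>-100)&(L[:,0]<120)&(L[:,2]<275)]
    print(' bar ang',np.median(np.arctan2(s[:,2]-75,s[:,0]+100)),s.min(0).round(1),s.max(0).round(1))
    a=w[(abs(w[:,0]-500)<40)&(w[:,1]<-220)&(w[:,1]>-400)&(w[:,2]>24)&(w[:,2]<100)]
    p,k,e=fit(a,PIN+REST,[500,-300,np.pi/2,0],cut=5); print(n,'pin',np.round(p,2),np.degrees(p[2]).round(2),k,e.round(2))
    for (cx,cy) in((0,0),): pass
    g=w[(w[:,2]>50)&(w[:,0]>580)&(w[:,1]<-100)&(w[:,1]>-400)&(w[:,0]<780)&(w[:,2]<95)]; print(' gauges',cv2.kmeans(g[:,:2].astype(np.float32),2,None,(3,20,.1),3,0)[2] if len(g)>4 else 0)
E
```

```text
top fix [5.2774e+02 7.8510e+01 1.7000e-01 4.3000e-01] 9.48 5710 1.47
 block y -87.81827515319549 31.355978260478764 [-85.79228408  30.12838491]
 groove 86 -39.896095665276206 -16.031036314390157
 bar ang 1.039004592419127 [-98.9  -8.4  95.2] [ 31.3   7.8 257.8]
top pin [ 4.9967e+02 -2.9728e+02  1.5600e+00 -3.4000e-01] 89.53 445 1.01
 gauges [[ 689.0213  -197.46878]
 [ 687.70166 -278.3616 ]]
side fix [5.3041e+02 6.8770e+01 1.8000e-01 3.4000e-01] 10.03 4678 0.9
 block y -78.96585235039562 43.20092267914546 [-77.12223711  40.54840206]
 groove 36 -16.08978802031094 -3.963559162038143
 bar ang 0.9980934322690872 [-98.   -0.3  95. ] [ 31.7  14.  256.4]
side pin [ 5.0156e+02 -2.9645e+02  1.5600e+00 -3.0000e-01] 89.54 1363 0.63
 gauges [[ 688.3684  -281.34448]
 [ 689.5708  -200.06894]]
```

```bash
python3 - <<'E'
from fit import *
A=[]
for n in('top','side'):
    d=np.load(f'pics/{n}0.npz')['d']; w=cloud(n,d).reshape(-1,3); w=w[~np.isnan(w[:,0])]
    p=np.array([530.4,68.8,.175,.3])
    for it in range(3):
        L=tf(w,p)
        k=(abs(L[:,0])<140)&(L[:,1]>-135)&(L[:,1]<90)&(L[:,2]>5)&(L[:,2]<92)&~((abs(L[:,0])<58)&(L[:,1]<54)&(L[:,1]>-110))
        k&=~((abs(L[:,1])<8.3)&(L[:,0]<75)&(L[:,2]>20))
        p,c,e=fit(w[k],FIX,p,tol=.6,cut=6)
    print(n,'fix',np.round(p,2),np.degrees(p[2]).round(2),c,e.round(2))
    L=tf(w,p)
    f=lambda m:(np.percentile(L[m],2,axis=0).round(1),np.percentile(L[m],98,axis=0).round(1),m.sum())
    print(' cheeks top',f((abs(L[:,0]-95)<25)&(abs(L[:,1])<30)&(L[:,2]>80)&(L[:,2]<92)))
    print(' posts',f((abs(L[:,0]+100)<25)&(abs(L[:,1])<30)&(L[:,2]>86)&(L[:,2]<92)))
    print(' stop',f((abs(L[:,0])<60)&(abs(L[:,1]-66)<12)&(L[:,2]>32)&(L[:,2]<41)))
    print(' plate',f((L[:,2]>11)&(L[:,2]<18)&(abs(L[:,0])<140)&(L[:,1]>-140)&(L[:,1]<95)))
    b=L[(abs(L[:,0]-18)<9)&(L[:,2]>47)&(L[:,2]<53)&(abs(L[:,1])<130)]; print(' block',b[:,1].min(),b[:,1].max())
    g=L[(abs(L[:,0]-15)<12)&(L[:,2]>33)&(L[:,2]<40)&(abs(L[:,1])<55)]; print(' groove',len(g),g[:,1].min(),g[:,1].max())
    s=L[(L[:,2]>100)&(abs(L[:,1])<14)&(L[:,0]>-100)&(L[:,0]<120)&(L[:,2]<275)]; print(' bar',np.percentile(np.arctan2(s[:,2]-75,s[:,0]+100),[5,50,95]),f((L[:,2]>100)&(abs(L[:,1])<25)&(L[:,0]>-100)&(L[:,0]<120)&(L[:,2]<275)))
E
```

```text
top fix [5.2771e+02 7.8450e+01 1.7000e-01 3.9000e-01] 9.51 4118 1.23
 cheeks top (array([ 79.3, -19.6,  83.8]), array([110.2,  19.5,  91.8]), np.int64(123))
 posts (array([-113.2,  -19.5,   86.3]), array([-86.4,  19.3,  91.8]), np.int64(108))
 stop (array([-48.3,  59.7,  32.5]), array([47.2, 71.5, 40.3]), np.int64(205))
 plate (array([-121.7, -117.5,   11.4]), array([120.5,  70.7,  17.8]), np.int64(4811))
 block -87.76137360370947 31.410211540350552
 groove 86 -39.83687162057788 -15.982318452661431
 bar [0.92753344 1.03871898 1.21808487] (array([-91.8,  -8.2, 103. ]), array([ 28.4,   7.4, 255.6]), np.int64(560))
side fix [5.3031e+02 6.8340e+01 1.8000e-01 3.3000e-01] 10.24 3488 0.83
 cheeks top (array([ 78.9, -11.6,  80.4]), array([110.6,  28.6,  90.4]), np.int64(142))
 posts (array([-113.2,   -8.9,   86.1]), array([-79.9,  29.6,  91.7]), np.int64(119))
 stop (array([-46.2,  68.7,  32.2]), array([47.2, 77.8, 38.4]), np.int64(122))
 plate (array([-123.6, -109.1,   12.3]), array([118. ,  75.8,  17.1]), np.int64(3540))
 block -78.65034641982531 43.57077834205336
 groove 37 -15.71312084291956 -3.5924309573239626
 bar [0.80918404 0.99473936 1.14145007] (array([-88.2,   1.2, 103.7]), array([ 22.1,  18. , 251.6]), np.int64(1161))
```

```bash
python3 - <<'E'
from fit import *
for n in('top','side'):
    d=np.load(f'pics/{n}0.npz')['d']; w=cloud(n,d).reshape(-1,3); w=w[~np.isnan(w[:,0])]
    p=np.array([527.9,78.4,.167,.3])
    for it in range(3):
        L=tf(w,p)
        k=(sdf(L,FIX[1:])<5)&(L[:,2]>19)&~((abs(L[:,1])<8.3)&(L[:,0]<75))
        k|=(sdf(L,FIX[:1])<5)&(L[:,2]>5)&(L[:,2]<17)&(sdf(L,[(-118,118,-113,68,0,30)])>0)
        p,c,e=fit(w[k],FIX,p,tol=.5,cut=4)
    print(n,'fix',np.round(p,2),np.degrees(p[2]).round(2),c,e.round(2))
    L=tf(w,p)
    f=lambda m:(np.percentile(L[m],2,axis=0).round(1),np.percentile(L[m],98,axis=0).round(1),m.sum())
    print(' cheeks top',f((abs(L[:,0]-95)<25)&(abs(L[:,1])<30)&(L[:,2]>80)&(L[:,2]<92)))
    print(' stop',f((abs(L[:,0])<60)&(abs(L[:,1]-66)<12)&(L[:,2]>32)&(L[:,2]<41)))
    b=L[(abs(L[:,0]-18)<9)&(L[:,2]>47)&(L[:,2]<53)&(abs(L[:,1])<130)]; print(' block',b[:,1].min(),b[:,1].max())
    s=L[(L[:,2]>100)&(abs(L[:,1])<14)&(L[:,0]<120)&(L[:,0]>-100)]; print(' bar tip',s[:,2].max(), s[s[:,2].argmax()])
    c,s=np.cos(p[2]),np.sin(p[2])
    for q in((95,0),(95,-20),(0,60),(0,-95)): print(q,np.round([p[0]+c*q[0]-s*q[1],p[1]+s*q[0]+c*q[1]],1))
E
```

```text
top fix [5.2774e+02 7.8600e+01 1.6000e-01 5.7000e-01] 9.45 1104 0.81
 cheeks top (array([ 79.3, -19.6,  83.7]), array([110.2,  19.4,  91.6]), np.int64(123))
 stop (array([-48.4,  59.7,  32.4]), array([47.1, 71.4, 40.3]), np.int64(206))
 block -87.8979247797125 31.279056717837506
 bar tip 257.6759268144286 [  7.88339975   4.64791277 257.67592681]
(95, 0) [621.4  94.2]
(95, -20) [624.7  74.5]
(0, 60) [517.9 137.8]
(0, -95) [543.3 -15.1]
side fix [5.2878e+02 7.9110e+01 1.7000e-01 4.6000e-01] 9.62 2192 0.67
 cheeks top (array([ 78.6, -21.5,  80.8]), array([110.3,  18.9,  90.3]), np.int64(140))
 stop (array([-47.1,  58. ,  32.5]), array([46.6, 71.2, 38.3]), np.int64(156))
 block -89.23615019180416 32.81527803295831
 bar tip 256.2475122543283 [  7.23690514   1.41990131 256.24751225]
(95, 0) [622.4  95. ]
(95, -20) [625.8  75.3]
(0, 60) [518.8 138.3]
(0, -95) [544.7 -14.6]
```

```bash
cat >> h.py <<'E'
from scipy.spatial.transform import Rotation as Ro
F=np.array([528.25,78.85]); YW=9.53
def fw(x,y,z):
    c,s=np.cos(np.radians(YW)),np.sin(np.radians(YW)); return np.array([F[0]+c*x-s*y,F[1]+s*x+c*y,z])
def wf(p):
    c,s=np.cos(np.radians(YW)),np.sin(np.radians(YW)); q=np.array(p[:2])-F; return np.round([c*q[0]+s*q[1],-s*q[0]+c*q[1],p[2]],1)
def go(p,roll=180,yaw=YW):
    s=r.sense(); R=Ro.from_euler('xyz',s['tcp_rot'],degrees=True); T=Ro.from_euler('xyz',[roll,0,yaw],degrees=True)
    print('shift',R.inv().apply(np.array(p)-s['tool_pos']).round(1),'rot',(R.inv()*T).as_rotvec().round(3),'t',s['time'])
E
python3 - <<'E'
from h import *
s=r.sense();p=s['tool_pos'].copy();go([p[0],p[1],360]); go(fw(0,-140,360),200); go(fw(0,-140,360),180); print(fw(0,-140,33))
E
```

```text
shift [   0.    -0.2 -129.7] rot [-1.000e-03  2.000e-03  2.581e+00] t 0.1
shift [-532.  -442.8 -129. ] rot [0.128 0.451 2.547] t 0.1
shift [-532.  -442.8 -129. ] rot [-1.000e-03  2.000e-03  2.581e+00] t 0.1
[551.42896016 -59.21786667  33.        ]
```

jog_arm(rows=[[[0,0,-50],[0,0,0.15]],[[0,0,-100],[0,0,0.3]],[[0,0,-129],[0,0,0.45]],[[-532,-443,-129],[0,0,2.581]],[[-532,-443,-129],[0,0,2.581]],[[-532,-443,-129],[0,0,2.581]],[[-532,-443,-129],[0,0,2.581]],[[-532,-443,-129],[0,0,2.581]],[[-532,-443,-129],[0,0,2.581]],[[-532,-443,-129],[0,0,2.581]]], grip=0, force=40)

```text
time: 1.1
tool_pos: [392.9, 242.2, 360.0]
tcp_rot: [-180.0, 0.0, 71.2]
ft_force: [2.1, 0.9, 0.5]
finger_gap: 0.1
grip_force: 0.0
```

```bash
python3 - <<'E'
from h import *
print(wf(r.sense()['tool_pos']),r.sense()['tcp_rot']);go(fw(0,-140,360),180)
E
```

```text
[-106.4  183.5  360. ] [-1.79993061e+02  7.49014332e-03  7.11585660e+01]
shift [-234.1  247.3   -0. ] rot [-0.     0.     1.076] t 1.1
```

jog_arm(rows=[[[-234,247,0],[0,0,1.076]],[[-234,247,0],[0,0,1.076]],[[-234,247,0],[0,0,1.076]],[[-234,247,0],[0,0,1.076]],[[-234,247,0],[0,0,1.076]],[[-234,247,0],[0,0,1.076]],[[-234,247,0],[0,0,1.076]],[[-234,247,0],[0,0,1.076]],[[-234,247,0],[0,0,1.076]],[[-234,247,0],[0,0,1.076]]])

```text
time: 2.1
tool_pos: [552.3, -55.5, 360.1]
tcp_rot: [-180.0, 0.0, 10.0]
ft_force: [0.1, 0.0, 0.3]
finger_gap: -0.2
grip_force: 0.0
```

```bash
python3 - <<'E'
from h import *
snap('side','side1')
print(wf(r.sense()['tool_pos']),r.sense()['tcp_rot']);go(fw(0,-140,33),200);go(fw(0,-140,100),200)
E
```

```text
[   1.5 -136.2  360.4] [-1.79983008e+02 -5.23207934e-03  9.99813099e+00]
shift [ -1.6   3.9 327.4] rot [0.349 0.001 0.008] t 2.15
shift [ -1.6   3.9 260.4] rot [0.349 0.001 0.008] t 2.15
```

View pics/side1.png

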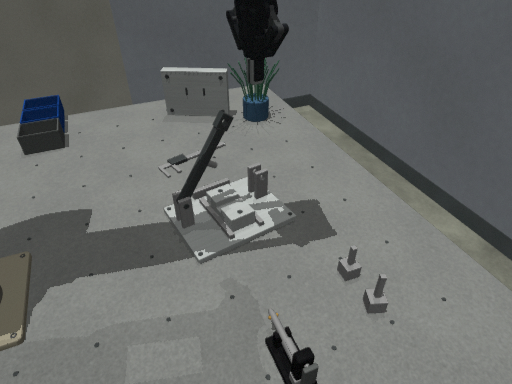

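The closed gripper is at (258,75), above and in front of the fixture. The bar is still up at (215,120), and the pin is undisturbed. I'll descend with the tool tilted.

jog_arm(rows=[[[-1,3,40],[0.1,0,0.008]],[[-1,3,80],[0.2,0,0.008]],[[-1,3,120],[0.349,0,0.008]],[[-1,3,160],[0.349,0,0.008]],[[-1,3,200],[0.349,0,0.008]],[[-1,3,240],[0.349,0,0.008]],[[-1,3,280],[0.349,0,0.008]],[[-1,3,310],[0.349,0,0.008]],[[-1,3,327],[0.349,0,0.008]],[[-1,3,327],[0.349,0,0.008]]])

```text
time: 3.15
tool_pos: [550.2, -57.7, 31.2]
tcp_rot: [-159.9, 0.3, 9.5]
ft_force: [-1.2, 1.2, 0.1]
finger_gap: -0.0
grip_force: 0.0
```

```bash
python3 - <<'E'
from h import *
print(wf(r.sense()['tool_pos']),r.sense()['tcp_rot'],r.sense()['ft_force']);go(fw(0,-105,33),200);go(fw(0,-65,33),200)
E
```

```text
[  -0.9 -138.3   31.2] [-159.87688783    0.28469524    9.50985452] [-1.15630788  1.18265804  0.05177881]
shift [  0.9 -31.9   9.8] rot [-0.002  0.005 -0.002] t 3.15
shift [  0.9 -69.4  23.6] rot [-0.002  0.005 -0.002] t 3.15
```

jog_arm(rows=[[[1,-15,5],[0,0,0]],[[1,-32,10],[0,0,0]],[[1,-37,11.5],[0,0,0]],[[1,-41,13],[0,0,0]],[[1,-45,14.5],[0,0,0]],[[1,-48,15.5],[0,0,0]],[[1,-51,16.6],[0,0,0]],[[1,-53,17.3],[0,0,0]],[[1,-55,18.1],[0,0,0]],[[1,-55,18.1],[0,0,0]]])

```text
time: 4.15
tool_pos: [545.1, -3.2, 36.4]
tcp_rot: [-160.1, -0.1, 9.4]
ft_force: [1.8, -4.6, 3.3]
finger_gap: -0.0
grip_force: 2.6
```

```bash
python3 - <<'E'
from h import *
print(wf(r.sense()['tool_pos']),r.sense()['tcp_rot'],r.sense()['ft_force'])
E
```

```text
[  3.1 -83.7  36.4] [-1.60138720e+02 -8.74946731e-02  9.35699163e+00] [ 1.79855852 -4.62642357  3.32650865]
```

jog_arm(rows=[[[-1,-2,2.5],[0,0,0]],[[-1,-4,3.5],[0,0,0]],[[-2,-6,4.2],[0,0,0]],[[-2,-7,4.6],[0,0,0]],[[-2,-8,5],[0,0,0]],[[-2,-9,5.3],[0,0,0]],[[-2,-10,5.6],[0,0,0]],[[-2,-10,5.6],[0,0,0]]])

```text
time: 4.95
tool_pos: [540.7, 8.0, 34.0]
tcp_rot: [-160.1, -0.0, 9.4]
ft_force: [1.8, -5.5, 3.1]
finger_gap: 0.7
grip_force: 2.4
```

```bash
python3 - <<'E'
from h import *
print(wf(r.sense()['tool_pos']),r.sense()['tcp_rot'],r.sense()['ft_force'])
E
```

```text
[  0.5 -71.9  34. ] [-1.60081307e+02 -1.03552536e-02  9.36595729e+00] [ 1.80282146 -5.47971592  3.11496691]
```

jog_arm(rows=[[[0,-1,0.4],[0,0,0]],[[0,-2,0.7],[0,0,0]],[[0,-3,1],[0,0,0]],[[0,-3,1],[0,0,0]],[[0,-3,1],[0,0,0]]])

```text
time: 5.45
tool_pos: [540.3, 10.6, 34.0]
tcp_rot: [-160.1, -0.0, 9.4]
ft_force: [0.9, -7.5, 3.7]
finger_gap: 0.2
grip_force: 3.7
```

```bash
python3 - <<'E'
from h import *
print(wf(r.sense()['tool_pos']),r.sense()['ft_force'])
for n in('top','side'):
    im,d=snap(n,n+'2'); L=cloud(n,d).reshape(-1,3); L=L[~np.isnan(L[:,0])]; L=np.array([*zip(*[ (lambda q:q)(wf(L.T)) ])])[0].T
    b=L[(abs(L[:,0]-18)<9)&(L[:,2]>47)&(L[:,2]<53)&(abs(L[:,1])<75)]; print(n,b[:,1].min(),b[:,1].max())
    g=L[(abs(L[:,0]-15)<12)&(L[:,2]>33)&(L[:,2]<40)&(abs(L[:,1])<55)]; print(' groove',len(g),g[:,1].min() if len(g) else 0,g[:,1].max() if len(g) else 0)
E
```

```text
[  0.6 -69.3  34. ] [ 0.8755733  -7.51707499  3.6704731 ]Traceback (most recent call last):
  File "<stdin>", line 4, in <module>
  File "h.py", line 14, in wf
    c,s=np.cos(np.radians(YW)),np.sin(np.radians(YW)); q=np.array(p[:2])-F; return np.round([c*q[0]+s*q[1],-s*q[0]+c*q[1],p[2]],1)
                                                         ~~~~~~~~~~~~~~~^~
ValueError: operands could not be broadcast together with shapes (2,195871) (2,)
```

```bash
cat > blk.py <<'E'
from fit import *
import sys
def blk(tag):
  for n in('top','side'):
    im,d=snap(n,n+tag); L=cloud(n,d).reshape(-1,3); L=L[~np.isnan(L[:,0])]; L=tf(L,[*F,np.radians(YW),0.5])
    b=L[(abs(L[:,0]-18)<9)&(L[:,2]>47)&(L[:,2]<53)&(abs(L[:,1])<75)]; print(n,'block',b[:,1].min(),b[:,1].max())
    g=L[(abs(L[:,0]-15)<12)&(L[:,2]>33)&(L[:,2]<40)&(abs(L[:,1])<55)]; print(' groove',len(g),g[:,1].min() if len(g) else 0,g[:,1].max() if len(g) else 0)
if __name__=='__main__': blk(sys.argv[1])
E
python3 blk.py 3
```

```text
top block -59.633321372087195 58.61729976289078
 groove 39 -12.08644258279107 -1.3679799806518933
side block -29.97009487174384 59.89466611060254
 groove 25 3.621917967352669 12.872266533604751
```

jog_arm(rows=[[[0,-1,0.4],[0,0,0]],[[0,-2,0.7],[0,0,0]],[[0,-2,0.7],[0,0,0]]])

```text
time: 5.9
tool_pos: [541.1, 11.1, 34.1]
tcp_rot: [-160.3, -0.1, 9.3]
ft_force: [6.1, -13.9, -0.4]
finger_gap: 0.1
grip_force: 7.1
```

jog_arm(rows=[[[0,-1,0.4],[0,0,0]],[[0,-2,0.7],[0,0,0]],[[0,-2,0.7],[0,0,0]]])

```text
time: 6.2
tool_pos: [541.7, 11.5, 34.4]
tcp_rot: [-160.5, -0.2, 9.3]
ft_force: [6.4, -20.1, -0.3]
finger_gap: -0.4
grip_force: 10.8
```

```bash
python3 - <<'E'
from h import *
print(wf(r.sense()['tool_pos']),r.sense()['ft_force']);go(fw(0,-130,34),200);go(fw(0,-130,360),180)
E
```

```text
[  2.1 -68.6  34.4] [  6.40643545 -20.05497717  -0.3467095 ]
shift [ -1.8  58.  -20.2] rot [ 0.008 -0.005 -0.003] t 6.2
shift [  -0.5  -51.  -327.4] rot [-0.341 -0.005 -0.004] t 6.2
```

jog_arm(rows=[[[-1,30,-10],[0,0,0]],[[-1,55,-20],[0,0,0]],[[-1,40,-60],[-0.1,0,0]],[[-1,20,-110],[-0.2,0,0]],[[-1,0,-160],[-0.34,0,0]],[[-1,-20,-210],[-0.34,0,0]],[[-1,-40,-260],[-0.34,0,0]],[[-1,-51,-310],[-0.34,0,0]],[[-1,-51,-330],[-0.34,0,0]],[[-1,-51,-330],[-0.34,0,0]]])

```text
time: 7.2
tool_pos: [550.4, -48.7, 367.8]
tcp_rot: [-179.7, -0.5, 9.4]
ft_force: [-0.1, 0.4, 0.4]
finger_gap: -0.3
grip_force: 0.0
```

```bash
python3 blk.py 4; python3 - <<'E'
from h import *
print(wf(r.sense()['tool_pos']),r.sense()['tcp_rot']);go(fw(-75,0,360),180)
E
```

```text
top block -28.94321400273114 59.616611348696075
 groove 40 -12.051580885281625 -1.3857830624571155
side block -60.62144217321095 60.85972884493447
 groove 33 3.306631049303674 13.01951641461304
[  -0.6 -128.5  361.5] [-1.79483680e+02  1.07926271e-02  9.39103253e+00]
shift [ -74.7 -128.3    2.7] rot [-0.009  0.    -0.002] t 7.3
```

jog_arm(rows=[[[-26,-43,0],[0,0,0]],[[-50,-86,0],[0,0,0]],[[-75,-128,0],[-0.009,0,0]],[[-75,-128,40],[-0.009,0,0]],[[-75,-128,80],[-0.009,0,0]],[[-75,-128,120],[-0.009,0,0]],[[-75,-128,148],[-0.009,0,0]],[[-75,-128,148],[-0.009,0,0]],[[-75,-128,148],[-0.009,0,0]]])

```text
time: 8.2
tool_pos: [452.2, 67.4, 213.1]
tcp_rot: [-180.0, 0.3, 9.4]
ft_force: [0.3, -0.6, 1.1]
finger_gap: -0.0
grip_force: 0.0
```

```bash
python3 - <<'E'
from h import *
print(wf(r.sense()['tool_pos']),r.sense()['tcp_rot'],r.sense()['ft_force'])
E
```

```text
[-76.9   1.2 213.1] [-179.96598199    0.26981126    9.4060237 ] [ 0.25264315 -0.64203902  1.09255127]
```

jog_arm(rows=[[[20,1,2],[0,0,0]],[[40,1,2],[0,0,0]],[[54,1,10],[0,0,0]],[[67,1,20],[0,0,0]],[[78,1,31],[0,0,0]],[[88,1,42],[0,0,0]],[[97,1,54],[0,0,0]],[[105,1,68],[0,0,0]],[[111,1,82],[0,0,0]],[[111,1,82],[0,0,0]]])

```text
time: 9.2
tool_pos: [563.0, 84.3, 131.1]
tcp_rot: [-180.0, 0.2, 9.4]
ft_force: [-0.5, 0.7, -0.2]
finger_gap: 0.2
grip_force: 0.0
```

```bash
python3 - <<'E'
from h import *
print(wf(r.sense()['tool_pos']),r.sense()['tcp_rot'],r.sense()['ft_force'])
E
```

```text
[ 35.2  -0.4 131.1] [-1.79989638e+02  1.61323947e-01  9.38757005e+00] [-0.49227629  0.67050104 -0.15251813]
```

jog_arm(rows=[[[4,0,14],[0,0,0]],[[6,0,24],[0,0,0]],[[7,0,32],[0,0,0]],[[8,0,38],[0,0,0]],[[8,0,42],[0,0,0]],[[8,0,45],[0,0,0]],[[8,0,46],[0,0,0]],[[8,0,46],[0,0,0]]])

```text
time: 10.0
tool_pos: [570.5, 85.6, 85.9]
tcp_rot: [-180.0, 0.1, 9.4]
ft_force: [-0.5, 0.1, -0.1]
finger_gap: -0.2
grip_force: 0.0
```

```bash
python3 - <<'E'
from h import *
print(wf(r.sense()['tool_pos']),r.sense()['tcp_rot'],r.sense()['ft_force'])
E
```

```text
[42.8 -0.3 85.9] [-1.79998626e+02  1.06090461e-01  9.39271594e+00] [-0.5379875   0.09526432 -0.06213106]
```

jog_arm(rows=[[[0,0,1],[0,0,0]],[[0,0,2],[0,0,0]],[[0,0,3],[0,0,0]],[[0,0,3],[0,0,0]]])

```text
time: 10.4
tool_pos: [570.8, 85.6, 84.9]
tcp_rot: [180.0, 0.1, 9.4]
ft_force: [-9.3, -1.5, 15.1]
finger_gap: -0.2
grip_force: 7.7
```

```bash
python3 - <<'E'
from h import *
print(wf(r.sense()['tool_pos']),r.sense()['ft_force'])
im,d=snap('side','side5'); snap('top','top5')
cv2.imwrite('pics/c5.png',cv2.resize(im[90:290,130:330],None,fx=3,fy=3,interpolation=cv2.INTER_CUBIC))
E
```

```text
[43.1 -0.4 84.9] [-9.25495523 -1.51629725 15.12866031]
```

View pics/c5.png

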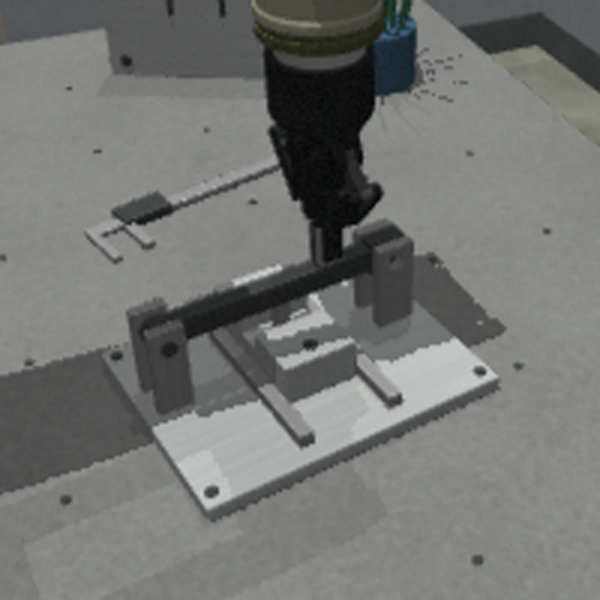

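The bar lies level between the cheeks at (395,260), its foot is in the block's groove near (290,315), and the finger rests on top. Next is the pin.

jog_arm(rows=[[[0,0,-40],[0,0,0]],[[0,0,-90],[0,0,0]],[[0,0,-140],[0,0,0]],[[0,0,-165],[0,0,0]],[[0,0,-165],[0,0,0]]], grip=60)

```text
time: 11.0
tool_pos: [573.7, 85.8, 254.3]
tcp_rot: [179.9, -0.5, 9.4]
ft_force: [0.2, 0.4, 0.2]
finger_gap: 59.6
grip_force: 0.0
```

```bash
python3 - <<'E'
from h import *
print(wf(r.sense()['tool_pos']),r.sense()['finger_gap']);go([500.3,-350,250],180,-.46)
E
```

```text
[ 45.9  -0.6 254.3] 59.61809229483016
shift [-143.6  418.     3.6] rot [ 0.    -0.008  0.172] t 11.0
```

jog_arm(rows=[[[-143.6,418,2],[0,0,0.172]],[[-143.6,418,2],[0,0,0.172]],[[-143.6,418,2],[0,0,0.172]],[[-143.6,418,2],[0,0,0.172]],[[-143.6,418,2],[0,0,0.172]],[[-143.6,418,2],[0,0,0.172]],[[-143.6,418,2],[0,0,0.172]],[[-143.6,418,2],[0,0,0.172]],[[-143.6,418,2],[0,0,0.172]],[[-143.6,418,2],[0,0,0.172]]])

```text
time: 12.0
tool_pos: [495.0, -354.8, 244.2]
tcp_rot: [180.0, 0.2, -0.8]
ft_force: [0.8, 0.6, 0.7]
finger_gap: 60.2
grip_force: 0.0
```

jog_arm(rows=[[[0,0,0],[0,0,0]],[[0,0,0],[0,0,0]]])

```text
time: 12.2
tool_pos: [497.5, -349.1, 245.3]
tcp_rot: [-179.9, 0.1, -0.4]
ft_force: [0.8, -0.3, 0.3]
finger_gap: 59.9
grip_force: 0.0
```

```bash
python3 - <<'E'
from h import *
print(r.sense()['tool_pos'],r.sense()['tcp_rot']);go([500.3,-350,130],180,-.46)
im,d=snap('top','top6'); w=cloud('top',d).reshape(-1,3); w=w[~np.isnan(w[:,0])]
s=r.sense()['tool_pos']
a=w[(abs(w[:,0]-500)<25)&(abs(w[:,1]+350)<65)&(w[:,2]>240)&(w[:,2]<300)]; print(len(a),a.min(0) if len(a) else 0,a.max(0) if len(a) else 0)
im,d=snap('side','side6'); w=cloud('side',d).reshape(-1,3); w=w[~np.isnan(w[:,0])]
a=w[(abs(w[:,0]-500)<25)&(abs(w[:,1]+350)<65)&(w[:,2]>240)&(w[:,2]<275)]; print(len(a),np.percentile(a,[1,50,99],axis=0))
E
```

```text
[ 497.51225222 -349.10155367  245.30888667] [-1.79936177e+02  1.32173637e-01 -4.31351927e-01]
shift [  3.1   1.  115.3] rot [-0.001  0.002  0.   ] t 12.2
14 [ 484.64867877 -318.25804539  261.14625737] [ 493.70734956 -305.0847627   299.6592245 ]
510 [[ 486.44655852 -392.43989553  251.54562961]
 [ 491.9705543  -319.09329385  264.58059621]
 [ 508.68054088 -313.00427081  274.6625669 ]]
```

jog_arm(rows=[[[3.5,1,40],[0,0,0]],[[3.5,1,80],[0,0,0]],[[3.5,1,115],[0,0,0]],[[3.5,1,130],[0,0,0]],[[3.5,1,140],[0,0,0]],[[3.5,1,140],[0,0,0]],[[3.5,1,140],[0,0,0]]])

```text
time: 13.0
tool_pos: [501.9, -351.8, 108.3]
tcp_rot: [179.9, -0.0, -0.4]
ft_force: [0.7, -0.2, -0.7]
finger_gap: 59.7
grip_force: 0.0
```

```bash
python3 - <<'E'
from h import *
print(r.sense()['tool_pos'],r.sense()['tcp_rot']);go([501,-350,49.5],180,-.46)
im,d=snap('side','side7')
cv2.imwrite('pics/c7.png',cv2.resize(im[230:384,200:400],None,fx=3,fy=3,interpolation=cv2.INTER_CUBIC))
E
```

```text
[ 501.94177658 -351.848578    108.26933523] [ 1.79883970e+02 -4.53019116e-02 -4.41225383e-01]
shift [-1.  -2.  58.8] rot [ 0.002 -0.001  0.   ] t 13.0
```

View pics/c7.png

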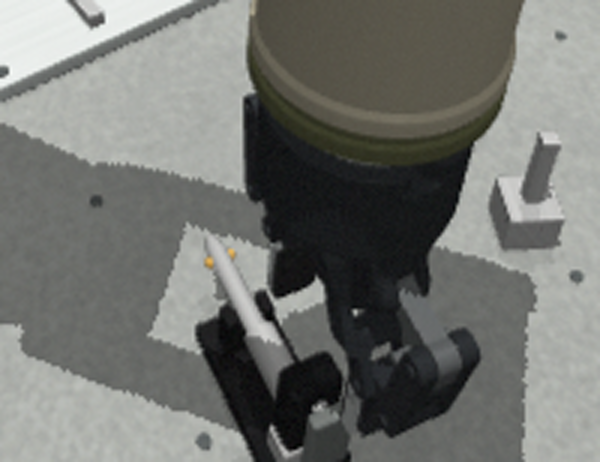

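The open fingers straddle the handle plate at (310,385) from above, and the gauge at (530,190) is clear.

jog_arm(rows=[[[-1,-2,20],[0,0,0]],[[-1,-2,35],[0,0,0]],[[-1,-2,47],[0,0,0]],[[-1,-2,55],[0,0,0]],[[-1,-2,58],[0,0,0]],[[-1,-2,58],[0,0,0]],[[-1,-2,58],[0,0,0]]])

```text
time: 13.75
tool_pos: [500.2, -349.5, 48.8]
tcp_rot: [180.0, 0.0, -0.5]
ft_force: [0.3, 0.1, 0.1]
finger_gap: 60.0
grip_force: 0.0
```

```bash
python3 - <<'E'
from h import *
print(r.sense()['tool_pos'],r.sense()['tcp_rot'],r.sense()['ft_force']);go([501,-350,49.5],180,-.46)
E
```

```text
[ 500.1706116  -349.53880431   48.81714276] [ 1.79956242e+02  3.92778366e-02 -4.60916495e-01] [0.27400744 0.07079695 0.10756384]
shift [ 0.8  0.5 -0.7] rot [ 0.001  0.001 -0.   ] t 13.75
```

jog_arm(rows=[[[0.5,0,0],[0,0,0]],[[0.5,0,0],[0,0,0]],[[0.5,0,0],[0,0,0]],[[0.5,0,0],[0,0,0]],[[0.5,0,0],[0,0,0]],[[0.5,0,0],[0,0,0]]], grip=15, force=60)

```text
time: 14.35
tool_pos: [501.2, -349.1, 49.7]
tcp_rot: [180.0, -0.0, -0.4]
ft_force: [-1.0, 3.5, 6.0]
finger_gap: 24.6
grip_force: 60.2
```

```bash
python3 - <<'E'
from h import *
s=r.sense();print(s['tool_pos'],s['tcp_rot'],s['ft_force'],s['finger_gap'],s['grip_force'])
E
```

```text
[ 501.15928286 -349.14727082   49.6687934 ] [ 1.79971378e+02 -1.07275084e-02 -4.43407650e-01] [-1.02402856  3.5337081   6.00188822] 24.629707663916946 60.208847522735596
```

jog_arm(rows=[[[0,0,-5],[0,0,0]],[[0,0,-12],[0,0,0]],[[0,0,-25],[0,0,0]],[[0,0,-40],[0,0,0]],[[0,0,-55],[0,0,0]],[[0,0,-70],[0,0,0]],[[0,0,-80],[0,0,0]],[[0,0,-80],[0,0,0]],[[0,0,-80],[0,0,0]]])

```text
time: 15.25
tool_pos: [500.4, -349.3, 128.3]
tcp_rot: [180.0, 0.1, -0.5]
ft_force: [0.3, -0.1, -2.6]
finger_gap: 24.7
grip_force: 59.0
```

```bash
cat > pinfit.py <<'E'
from fit import *
def pinpose(tag):
    s=r.sense(); t=s['tool_pos']; R=Ro.from_euler('xyz',s['tcp_rot'],degrees=True)
    print('tcp',t.round(2),s['tcp_rot'].round(2),s['finger_gap'].round(2),s['ft_force'].round(1))
    for n in('top','side'):
        im,d=snap(n,n+tag); w=cloud(n,d).reshape(-1,3); w=w[~np.isnan(w[:,0])]
        L=(w-t)@R.as_matrix()   # tool coords: pin x=-y, up=-z
        P=np.stack([-L[:,1]-53,L[:,0],-L[:,2]-9.7],-1)
        for nm,a,b,rad in(('collar',-25,-3,9),('shank',3,40,6)):
            m=(P[:,0]>a)&(P[:,0]<b)&(abs(P[:,1])<15)&(abs(P[:,2])<15); q=P[m]
            f=lambda x:np.hypot(q[:,1]-x[0]-x[1]*(q[:,0]-20),q[:,2]-x[2]-x[3]*(q[:,0]-20))-rad
            if len(q)>15:
                o=least_squares(f,[0,0,0,0] if nm=='shank' else [0,0,0,0],loss='soft_l1',f_scale=.7); print(n,nm,len(q),'lat,slope,up,slope',o.x.round(3),np.abs(o.fun).mean().round(2))
        q=P[(abs(P[:,1])<12)&(abs(P[:,2])<12)&(P[:,0]<80)&(P[:,0]>-20)]
        print('  tip',np.percentile(q[:,0],99.5) if len(q) else 0)
if __name__=='__main__':
    import sys; pinpose(sys.argv[1])
E
python3 pinfit.py 8
```

```text
Traceback (most recent call last):
  File "pinfit.py", line 17, in <module>
    import sys; pinpose(sys.argv[1])
                ~~~~~~~^^^^^^^^^^^^^
  File "pinfit.py", line 4, in pinpose
    print('tcp',t.round(2),s['tcp_rot'].round(2),s['finger_gap'].round(2),s['ft_force'].round(1))
                                                 ^^^^^^^^^^^^^^^^^^^^^
AttributeError: 'float' object has no attribute 'round'
```

```bash
sed -i "s/s\['finger_gap'\].round(2)/s['finger_gap']/" pinfit.py; python3 pinfit.py 8
```

```text
tcp [ 500.43 -349.26  128.32] [ 1.7998e+02  6.0000e-02 -4.6000e-01] 24.665986432779135 [ 0.3 -0.1 -2.6]
top collar 49 lat,slope,up,slope [11.462  0.342 -5.063 -0.049] 1.91
top shank 70 lat,slope,up,slope [-0.85   0.197 -7.746  0.013] 1.52
  tip 57.20318519340935
side collar 91 lat,slope,up,slope [4.271 0.374 0.359 0.147] 0.82
side shank 117 lat,slope,up,slope [-0.732 -0.014 -8.059  0.013] 0.81
  tip 38.578554638100435
```

```bash
python3 - <<'E'
import cv2
im=cv2.imread('pics/side8.png')
cv2.imwrite('pics/c8.png',cv2.resize(im[220:384,210:380],None,fx=3.5,fy=3.5,interpolation=cv2.INTER_CUBIC))
E
```

```text
(no output)
```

View pics/c8.png

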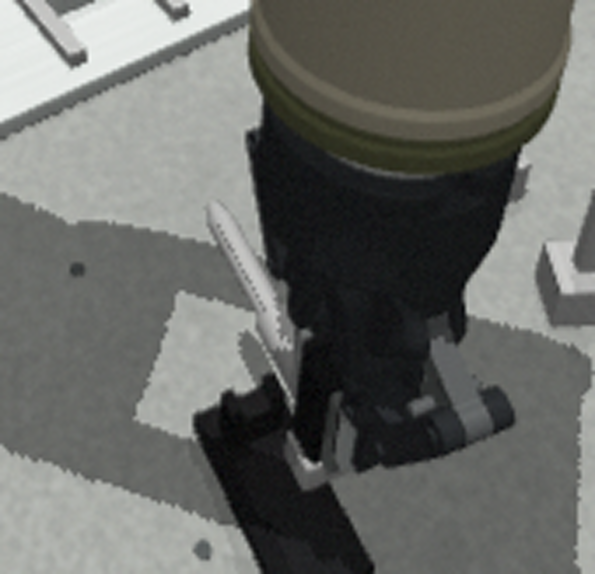

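```bash
sed -i "s/-L\[:,2\]-9.7/-L[:,2]+9.7/" pinfit.py; python3 pinfit.py 9
```

```text
tcp [ 499.85 -348.8   127.16] [-1.7995e+02  1.5000e-01 -4.6000e-01] 25.145086243329466 [ 0.2 -0.4 -2.5]
top collar 50 lat,slope,up,slope [-2.161 -0.012  3.647  0.096] 0.99
top shank 88 lat,slope,up,slope [-1.36  -0.006  1.809  0.002] 1.25
  tip 60.83830943709693
side collar 127 lat,slope,up,slope [0.597 0.003 1.56  0.029] 0.58
side shank 183 lat,slope,up,slope [ 0.196 -0.001  0.841  0.014] 0.53
  tip 60.643566335656615
```

```bash
python3 - <<'E'
from h import *
print(fw(95.6,-154,100));go(fw(95.6,-154,100))
E
```

```text
[648.02748513 -57.19673482 100.        ]
shift [ 145.9 -292.7   26.9] rot [-0.001  0.003 -0.174] t 15.45
```

jog_arm(rows=[[[14,-28,0],[0,0,-0.017]],[[28,-57,0],[0,0,-0.035]],[[43,-86,0],[0,0,-0.05]],[[57,-115,0],[0,0,-0.07]],[[72,-145,0],[0,0,-0.087]],[[86,-174,0],[0,0,-0.105]],[[101,-203,0],[0,0,-0.12]],[[115,-233,5],[0,0,-0.14]],[[132,-265,15],[0,0,-0.16]],[[146,-293,27],[0,0,-0.174]]])

```text
time: 16.45
tool_pos: [649.4, -55.7, 100.5]
tcp_rot: [-180.0, 0.1, 9.6]
ft_force: [0.0, -0.1, -2.1]
finger_gap: 25.1
grip_force: 59.1
```

jog_arm(rows=[[[0,0,0],[0,0,0]],[[0,0,0],[0,0,0]],[[0,0,0],[0,0,0]]])

```text
time: 16.75
tool_pos: [648.4, -58.2, 100.8]
tcp_rot: [180.0, 0.1, 9.5]
ft_force: [-0.0, -0.4, -2.1]
finger_gap: 24.9
grip_force: 59.4
```

```bash
python3 - <<'E'
from pinfit import *
for i in range(3): pinpose('a%d'%i)
print(wf(r.sense()['tool_pos']));go(fw(95.6,-154,84.6))
E
```

```text
tcp [648.42 -58.16 100.81] [1.7998e+02 1.1000e-01 9.4800e+00] 24.857796082755687 [-0.  -0.4 -2.1]
top collar 35 lat,slope,up,slope [-1.886 -0.052  2.606  0.031] 1.14
  tip 59.789915372144634
side collar 60 lat,slope,up,slope [ 0.731  0.008  0.193 -0.025] 0.67
side shank 68 lat,slope,up,slope [ 0.208 -0.006  1.437  0.012] 0.6
  tip 58.74671344763827
tcp [648.64 -58.59 101.38] [1.7997e+02 6.0000e-02 9.4300e+00] 24.91217507793609 [-0.6 -0.2 -2.2]
top collar 34 lat,slope,up,slope [-3.416 -0.095 -2.929 -0.126] 1.34
  tip 60.26600647269295
side collar 58 lat,slope,up,slope [-1.32  -0.049  1.518  0.011] 0.71
side shank 67 lat,slope,up,slope [0.269 0.015 1.128 0.022] 0.73
  tip 58.73313092291184
tcp [648.71 -58.49 101.47] [1.7998e+02 4.0000e-02 9.4300e+00] 24.77015609891115 [-1.2  0.4 -2.4]
top collar 33 lat,slope,up,slope [-0.013  0.     0.127 -0.042] 1.02
  tip 60.15649675760201
side collar 57 lat,slope,up,slope [-0.738 -0.036  0.99   0.011] 0.71
side shank 68 lat,slope,up,slope [ 0.37   0.004  1.483 -0.006] 0.72
  tip 59.85592173803786
[  96.1 -155.1  101.4]
shift [-0.5 -1.1 16.8] rot [ 0.     0.001 -0.001] t 17.05
```

jog_arm(rows=[[[-0.3,0,8],[0,0,0]],[[-0.5,0,17.3],[0,0,0]],[[-0.5,-5,17.3],[0,0,0]],[[-0.5,-10,17.3],[0,0,0]],[[-0.5,-15,17.3],[0,0,0]],[[-0.5,-15,17.3],[0,0,0]],[[-0.5,-15,17.3],[0,0,0]]])

```text
time: 17.75
tool_pos: [646.0, -42.4, 84.1]
tcp_rot: [180.0, 0.0, 9.5]
ft_force: [-0.1, -0.2, -1.8]
finger_gap: 25.1
grip_force: 59.5
```

```bash
python3 - <<'E'
from pinfit import *
for i in range(2): pinpose('b%d'%i)
print(wf(r.sense()['tool_pos']));go(fw(95.6,-140,83.9))
im=cv2.imread('pics/sideb1.png')
cv2.imwrite('pics/cb.png',cv2.resize(im[140:260,200:330],None,fx=4.5,fy=4.5,interpolation=cv2.INTER_CUBIC))
E
```

```text
tcp [645.99 -42.39  84.09] [1.7998e+02 4.0000e-02 9.5500e+00] 25.0508618545138 [-0.1 -0.2 -1.8]
top collar 33 lat,slope,up,slope [-1.224 -0.012  2.915  0.049] 1.07
  tip 78.6265462505316
side collar 55 lat,slope,up,slope [ 0.035 -0.007 -0.124 -0.024] 0.56
side shank 63 lat,slope,up,slope [ 0.247 -0.023  1.206 -0.002] 0.66
  tip 77.70647730878309
tcp [645.96 -42.78  84.01] [1.7998e+02 5.0000e-02 9.5100e+00] 24.977015636801145 [ 0.5 -0.7 -3. ]
top collar 32 lat,slope,up,slope [2.677 0.079 2.724 0.015] 1.35
  tip 78.18081997930172
side collar 57 lat,slope,up,slope [-0.961 -0.029  0.426 -0.013] 0.63
side shank 64 lat,slope,up,slope [ 0.33  -0.015  0.796  0.035] 0.62
  tip 78.04841850328653
[  95.8 -139.5   83.9]
shift [-0.2  0.5 -0. ] rot [ 0.     0.001 -0.001] t 17.95
```

View pics/cb.png

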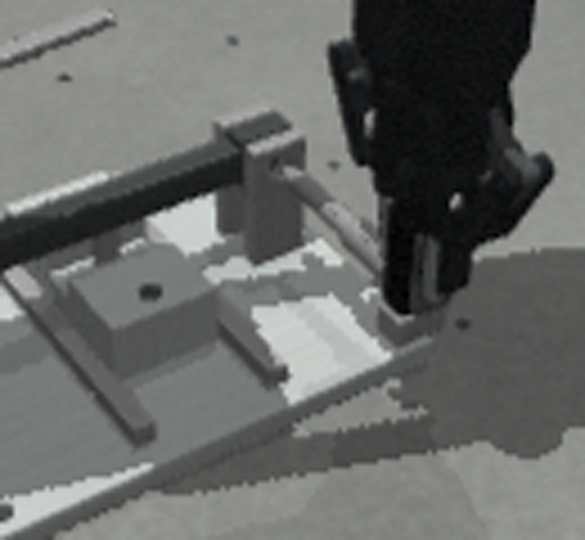

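The pin tip at (287,172) points at the near cheek's hole at about (275,165). I'll push in gradually.

jog_arm(rows=[[[-0.2,-3,0],[0,0,0]],[[-0.2,-6,0],[0,0,0]],[[-0.2,-9,0],[0,0,0]],[[-0.2,-12,0],[0,0,0]],[[-0.2,-14,0],[0,0,0]],[[-0.2,-14,0],[0,0,0]]])

```text
time: 18.55
tool_pos: [643.1, -28.5, 83.6]
tcp_rot: [-180.0, 0.1, 9.5]
ft_force: [0.1, -0.9, -2.2]
finger_gap: 24.8
grip_force: 59.5
```

```bash
python3 - <<'E'
from h import *
s=r.sense();print(wf(s['tool_pos']),s['ft_force'],s['wrist_torque'],s['tcp_rot'])
E
```

```text
[  95.5 -124.9   83.6] [ 0.113165   -0.9417933  -2.20210265] [-0.0610499   0.00731904 -0.00558087] [-1.79995755e+02  8.65979721e-02  9.53450703e+00]
```

jog_arm(rows=[[[0,-3,0],[0,0,0]],[[0,-6,0],[0,0,0]],[[0,-9,0],[0,0,0]],[[0,-12,0],[0,0,0]],[[0,-15,0],[0,0,0]],[[0,-15,0],[0,0,0]]])

```text
time: 19.15
tool_pos: [640.6, -13.6, 83.6]
tcp_rot: [-180.0, 0.1, 9.5]
ft_force: [-0.5, 0.2, -2.4]
finger_gap: 24.7
grip_force: 59.5
```

```bash
python3 - <<'E'
from h import *
s=r.sense();print(wf(s['tool_pos']),s['ft_force'],s['wrist_torque'],s['tcp_rot'])
E
```

```text
[  95.5 -109.8   83.6] [-0.53317405  0.20700889 -2.35674815] [-0.09231919 -0.04582009  0.04601211] [-1.79992181e+02  8.29040565e-02  9.53467413e+00]
```

Still free; 36 mm remain to seating.

jog_arm(rows=[[[0,-3,0],[0,0,0]],[[0,-6,0],[0,0,0]],[[0,-9,0],[0,0,0]],[[0,-12,0],[0,0,0]],[[0,-15,0],[0,0,0]],[[0,-18,0],[0,0,0]],[[0,-21,0],[0,0,0]],[[0,-24,0],[0,0,0]],[[0,-26,0],[0,0,0]],[[0,-26,0],[0,0,0]]])

```text
time: 20.15
tool_pos: [636.4, 11.8, 83.7]
tcp_rot: [-180.0, 0.1, 9.5]
ft_force: [0.8, 0.2, -2.2]
finger_gap: 24.9
grip_force: 59.5
```

```bash
python3 - <<'E'
from h import *
s=r.sense();print(wf(s['tool_pos']),s['ft_force'],s['wrist_torque'],s['tcp_rot'])
E
```

```text
[ 95.5 -84.   83.7] [ 0.79973531  0.178221   -2.18941533] [-0.08721676  0.02361264 -0.02861403] [-1.79996097e+02  8.18890347e-02  9.52458269e+00]
```

jog_arm(rows=[[[0,-2,0],[0,0,0]],[[0,-4,0],[0,0,0]],[[0,-6,0],[0,0,0]],[[0,-8,0],[0,0,0]],[[0,-9,0],[0,0,0]],[[0,-10,0],[0,0,0]],[[0,-10,0],[0,0,0]]])

```text
time: 20.85
tool_pos: [634.8, 21.5, 83.7]
tcp_rot: [180.0, 0.1, 9.5]
ft_force: [0.5, 0.8, -1.9]
finger_gap: 24.3
grip_force: 59.5
```

jog_arm(rows=[[[0,-1,0],[0,0,0]],[[0,-2,0],[0,0,0]],[[0,-2,0],[0,0,0]]])

```text
time: 21.15
tool_pos: [634.6, 22.5, 83.8]
tcp_rot: [179.9, 0.1, 9.5]
ft_force: [0.8, -5.0, -1.0]
finger_gap: 25.1
grip_force: 60.0
```

```bash
python3 - <<'E'
from h import *
s=r.sense();print(wf(s['tool_pos']),s['ft_force'],s['wrist_torque'],s['tcp_rot'])
E
```

```text
[ 95.6 -73.2  83.8] [ 0.83542802 -5.01570685 -1.04592657] [-0.97260277 -0.10363527  0.00245826] [1.79918050e+02 6.94103276e-02 9.49338182e+00]
```

jog_arm(rows=[[[0,-1,0],[0,0,0]],[[0,-1.5,0],[0,0,0]],[[0,-1.5,0],[0,0,0]]])

```text
time: 21.45
tool_pos: [634.6, 22.6, 84.0]
tcp_rot: [179.8, 0.1, 9.5]
ft_force: [0.5, -10.7, -2.7]
finger_gap: 24.5
grip_force: 60.3
```

jog_arm(rows=[[[0,-1,0],[0,0,0]],[[0,0,0],[0,0,0]],[[0,1,0],[0,0,0]],[[0,1,0],[0,0,0]],[[0,1,0],[0,0,0]]], grip=48)

```text
time: 21.95
tool_pos: [634.5, 24.1, 83.9]
tcp_rot: [-180.0, 0.1, 9.5]
ft_force: [-0.1, -0.4, 0.2]
finger_gap: 48.2
grip_force: 0.0
```

```bash
python3 - <<'E'
from h import *
s=r.sense();print(wf(s['tool_pos']),s['ft_force'],s['finger_gap'])
E
```

```text
[ 95.7 -71.6  83.9] [-0.07703522 -0.36164854  0.15391944] 48.18605553431357
```

Now up and away, then check.

jog_arm(rows=[[[0,1,-10],[0,0,0]],[[0,1,-30],[0,0,0]],[[0,1,-60],[0,0,0]],[[0,1,-110],[0,0,0]],[[0,1,-160],[0,0,0]],[[0,50,-190],[0,0,0]],[[0,100,-200],[0,0,0]],[[0,150,-200],[0,0,0]],[[0,200,-200],[0,0,0]],[[-50,230,-200],[0,0,0]]])

```text
time: 22.95
tool_pos: [633.3, -204.8, 279.6]
tcp_rot: [-179.9, 0.3, 9.5]
ft_force: [-0.4, -0.3, -0.8]
finger_gap: 48.0
grip_force: 0.0
```

```bash
python3 - <<'E'
from fit import *
s=r.sense();print(s['tool_pos'],s['ft_force'])
a=[]
for n in('top','side'):
    im,d=snap(n,n+'z'); w=cloud(n,d).reshape(-1,3); w=w[~np.isnan(w[:,0])]; L=tf(w,[*F,np.radians(YW),.4])
    q=L[(abs(L[:,0]-95)<16)&(L[:,1]<-23)&(L[:,1]>-120)&(L[:,2]>22)&(L[:,2]<130)]; print(n,len(q),np.percentile(q,[1,99],axis=0).round(1).tolist())
    h=q[(q[:,2]>88)]; print('  upper handle/button y',np.percentile(h[:,1],[1,99]))
    t=L[(abs(L[:,0]-95)<14)&(L[:,1]>23)&(L[:,1]<60)&(L[:,2]>60)&(L[:,2]<90)]; print('  tip',len(t),np.percentile(t,[1,99],axis=0).round(1).tolist() if len(t)>2 else 0)
    b=L[(abs(L[:,0])<60)&(abs(L[:,1])<6)&(L[:,2]>60)&(L[:,2]<110)]; print('  bar z',np.polyfit(b[:,0],b[:,2],1).round(3))
    b=L[(abs(L[:,0]-18)<9)&(L[:,2]>47)&(L[:,2]<53)&(abs(L[:,1])<75)]; print('  block',b[:,1].min(),b[:,1].max())
im=cv2.imread('pics/sidez.png'); t=cv2.imread('pics/topz.png')
c=lambda x:cv2.resize(x,(390,390),interpolation=cv2.INTER_CUBIC)
cv2.imwrite('pics/cz.png',np.hstack([c(im[140:270,200:330]),c(t[150:215,190:255])]))
E
```

```text
[ 633.33412264 -204.80150145  279.63470335] [-0.35929767 -0.3227791  -0.76402702]
top 341 [[79.5, -94.4, 47.7], [106.0, -24.3, 117.9]]
  upper handle/button y [-94.67232957 -62.12842501]
  tip 39 [[86.8, 23.3, 75.6], [102.7, 38.9, 86.6]]
  bar z [ 0.    85.011]
  block -60.3363554262584 59.21444655042154
side 492 [[80.4, -94.9, 45.2], [106.5, -24.4, 114.8]]
  upper handle/button y [-95.08203588 -63.75485434]
  tip 7 [[91.1, 29.9, 78.2], [97.8, 40.7, 83.2]]
  bar z [-3.0000e-03  8.3422e+01]
  block -61.652523966793375 59.41773345838508
```

View pics/cz.png

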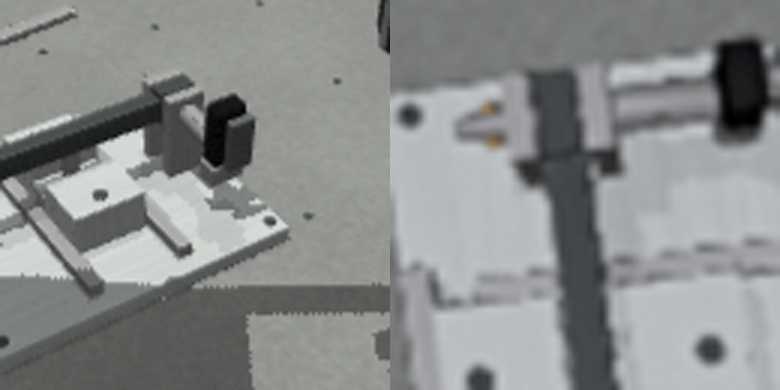

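The pin sits through both cheeks and the bar. The orange locking balls are out beyond the far cheek at (488,108) and (492,142), and the button has sprung out (handle and button 32 mm across). The bar is level and the block is on the stop.

```bash
python3 -c "
from bench import r
print(r.hand_in())"
```

```text
the job is handed in; nothing more can be done
None
```

The job is done and handed in: the block is on the end stop, the bar is fully down with its foot in the groove, and the pin is home and locked. It took about 23 s of the 64 s allowed, and I did not touch the gauges or the caliper.

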